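# Swap the beam shutters

### The job

Change over the two flip-down beam shutters by pushing them with the fingertips: first stand the round shutter, which is folded down, fully upright against the mouth of its beam tube, and only then push the upright square shutter over and down until it lies on its rest pegs. One of the two tubes must stay closed at all times, so leave the square shutter upright until the round one stands. Do not grasp a shutter, do not lift or shove the loose mounts, and leave the other things on the bench alone.

Things in the scene. Friction and masses are not known exactly. Their poses are not given: they have to be found in the camera images.
- round_mount: loose mount of the round shutter, about 2.8 kg: grey-painted steel base plate 200 x 120 x 15 mm. Origin: centre of its underside; x along its length, from the tube towards where the shutter folds down; z up. Faces away from the robot, turned up to 0.35 rad. The two mounts stand side by side, 0.28 to 0.40 m apart, either on the left
- round_tube (a point): centre of the mouth of the round shutter's steel beam tube, fixed on its mount at x = -8 mm, height 120 mm. The tube is 40 mm in diameter and runs back 85 mm to a flange 52 mm in diameter, on a post 30 mm square at x = -55 mm. Axes as the mount's
- round_shutter (a joint): 0 = upright, closing the tube (a stop); grows as it folds towards the mount's +x, to 1.48 rad = lying on its rest pegs (a stop). Starts folded down, 1.25 to 1.45. Stiff hinge (about 0.24 N m): it stays wherever left; 2 to 4 N at the far edge swings it
- round_hinge (a point): middle of the round shutter's hinge pin, which runs along the mount's y at x = 0, height 50 mm, between two lugs at y = +-36 mm (10 mm thick, 61 mm high); axes as the mount's
- round_center (a point): centre of the round shutter, a plain round disc 110 mm in diameter, aluminium, 10 mm thick, 0.25 kg; 70 mm from the hinge pin, mid-thickness. x square to its face (away from the tube when upright), y along the hinge, z from hinge to far edge
- round_edge (a point): middle of the round shutter's edge farthest from the hinge, mid-thickness, 125 mm from the pin. Upright it is the top, 175 mm high, 35 mm above the tube's top; lying, it is 61 mm high and overhangs the base plate by 25 mm. Axes as round_center
- round_rest (a point): midway between the tops of the two rest pegs of the round shutter: 12 mm thick, 51 mm high, at x = 85 mm, y = +-30 mm on the mount
- square_mount: loose mount of the square shutter, about 2.8 kg: grey-painted steel base plate 200 x 120 x 15 mm. Origin: centre of its underside; x along its length, from the tube towards where the shutter folds down; z up. Faces away from the robot, turned up to 0.35 rad. The two mounts stand side by side, 0.28 to 0.40 m apart, either on the left
- square_tube (a point): centre of the mouth of the square shutter's steel beam tube, fixed on its mount at x = -8 mm, height 120 mm. The tube is 40 mm in diameter and runs back 85 mm to a flange 52 mm in diameter, on a post 30 mm square at x = -55 mm. Axes as the mount's
- square_shutter (a joint): 0 = upright, closing the tube (a stop); grows as it folds towards the mount's +x, to 1.48 rad = lying on its rest pegs (a stop). Starts upright, 0 to 0.05. Stiff hinge (about 0.24 N m): it stays wherever left; 2 to 4 N at the far edge swings it
- square_hinge (a point): middle of the square shutter's hinge pin, which runs along the mount's y at x = 0, height 50 mm, between two lugs at y = +-36 mm (10 mm thick, 61 mm high); axes as the mount's
- square_center (a point): centre of the square shutter, a plain square plate 110 x 110 mm, aluminium, 10 mm thick, 0.25 kg; 70 mm from the hinge pin, mid-thickness. x square to its face (away from the tube when upright), y along the hinge, z from hinge to far edge
- square_edge (a point): middle of the square shutter's edge farthest from the hinge, mid-thickness, 125 mm from the pin. Upright it is the top, 175 mm high, 35 mm above the tube's top; lying, it is 61 mm high and overhangs the base plate by 25 mm. Axes as square_center
- square_rest (a point): midway between the tops of the two rest pegs of the square shutter: 12 mm thick, 51 mm high, at x = 85 mm, y = +-30 mm on the mount
- brass_weight: bystander: a loose brass weight with a knob, 38 mm in diameter, 52 mm high; origin under its centre; stands beyond the mounts, roughly between them
- pin_block: bystander: a loose white plastic block 70 x 60 x 22 mm with four pins 30 mm high; origin under its centre; stands outside the left mount
- driver: bystander: a loose screwdriver about 200 mm long and under 35 mm high, lying outside the right mount; origin on the bench under its middle
Things that resemble listed ones, but are neither listed nor needed, are in the scene too. What is shaped like the square_mount but brown is not meant. What is shaped like the round_mount but black or green is not meant.

How it is judged:
By the outcome, as a careful person would: the job done as asked, in the order asked, and still so for the second after the job is handed in, with the robot touching nothing.
It also fails if it takes over 58 s, if anything falls off the work surface, if the arm or the gripper's body presses on something with over 40 N, if the wrist force passes 120 N, or if a joint passes its speed limit or range.

### The arm

A 6-joint arm with a two-finger parallel gripper is mounted at the origin on the work surface. World frame = base frame: x ahead of the robot, y to its left, z up, the work surface at z = 0. Lengths are in m, angles in rad, forces in N, time in s.
With the tool pointing down it reaches from about 0.275 to 0.875 m from the base axis. Payload 12.5 kg.
Tool frame: the origin (TCP) lies on the centre line of the jaws, within the pads' length; the fingertips stand r.finger_overhang ahead of it and the grasp point (between the pads) lies 3 mm ahead of it (r.finger_overhang is the distance from the TCP to the fingertips, in m); z points along the fingers, y is the line along which they close (so a half turn about z gives the same grasp; the last joint's range is limited). The gripper opens to 85 mm and grips with 20 to 120 N. Pads are 22 mm wide; open, the fingers measure 114 mm over their backs; the gripper's body (76 mm by 85 mm) begins 54 mm behind the grasp point. The pads swing forward as they close: fully open they stand 13 mm farther back than shut.
Start: joints at [1.171, 0.351, 1.652, -0, 1.139, -0.085], TCP at [0.17, 0.523, 0.253] pointing down, gripper open.
Joint ranges: [-2.75, 2.75], [-0.79, 2.1], [0.01, 2.65], [-1.57, 4.71], [0.07, 3.14], [-2.87, 2.87]. Speed limits (rad/s): [2.22, 2.22, 2.79, 3.14, 3.14, 3.14].

### API

Orientations are given as a unit quaternion [x, y, z, w].
In Python, from cell import r, optics gives the robot as it stands. The module is installed in compiled form; this text tells all that it offers. Calls block until the motion is done:
- r.move_to(position, orientation): joint-space move of the TCP to a pose.
- r.move_linear(position, rot=None, vel=0.15): straight line of the TCP; rot=None keeps the orientation; vel is the mean speed in m/s.
- r.set_joints(angles): joint-space move.
- r.set_gripper(opening, squeeze=None): opening from 0.0 (shut) to 1.0 (fully open); squeeze is the grip in N (None keeps the last); returns when the fingers have stopped.
- r.sleep(seconds).
- r.inverse_kinematics(position, orientation): joint angles nearest the present ones, or None.
- optics.get_image(name): name is "scene" or "top" or "wrist"; returns a dict with "pixels" (420x560x3 uint8, red, green, blue), "depth" (420x560 float32, m along the optical axis (not along the pixel's ray), 0 where there is no reading), "fx", "fy", "cx", "cy" (pixels), "D" ([k1, k2, p1, p2, k3] as OpenCV has them; the pictures are not rectified), "camera_from_world" (4x4, takes a point from world to camera coordinates); the wrist camera has in their place "mount" (4x4, takes a point from camera to tool coordinates, whose origin is the TCP and whose axes are the flange's). Camera axes: x right, y down, z forward; pixel columns grow to the right and rows downward; lengths in m; the calibration is good to about 2 mm. A picture is of the moment at which its call begins: read the wrist's pose just before it.
A pose or a line that the arm cannot do raises r.PlanningError and nothing moves.
- r.hand_in(): hands the job in; it is judged then, once.
Readings, each from a call of its own:
- r.current_t(): time.
- r.current_q(): joint angles.
- r.current_qvel(): joint speeds.
- r.current_effort(): joint torques, N m.
- r.current_tool_pos(): TCP position.
- r.current_ee_rot(): TCP orientation.
- r.current_contact_force(): force on the tool from outside, world axes, zero at the start.
- r.current_torque(): the same for the moment, N m.
- r.current_opening(): opening from 0.0 (shut) to 1.0 (fully open).
- r.current_finger_force(): force on a finger pad.
Only numpy, scipy, OpenCV 4.12 (cv2) and the standard library are available. Lean on these libraries where they do the work, as an engineer would, in place of code of your own. Each camera call takes 0.05 s, during which the arm holds its last target. There are 200 camera calls.

## Working session

There is one attempt and no reset: what is moved stays moved. The work goes in short steps, each a Python script; the robot and the scene stay as the last script left them, time stands still between calls to the robot, and variables do not carry over. Pictures are saved under pics/ and viewed, at most 10 in all, crops included, and the job is handed in when it is done.

```bash
mkdir -p pics
python3 - <<'E'
from cell import r, optics
import cv2, pickle
for n in ("scene","top"):
    d=optics.get_image(n); pickle.dump(d,open(f"{n}.pkl","wb"))
    cv2.imwrite(f"pics/{n}.png",cv2.resize(d["pixels"][...,::-1],(784,588)))
print(r.finger_overhang,r.current_t(),r.current_ee_rot())
E
```

```text
0.022 0.1 [ 1.56755650e-01  9.87637261e-01 -5.34717865e-04 -1.48182854e-04]
```

View pics/scene.png

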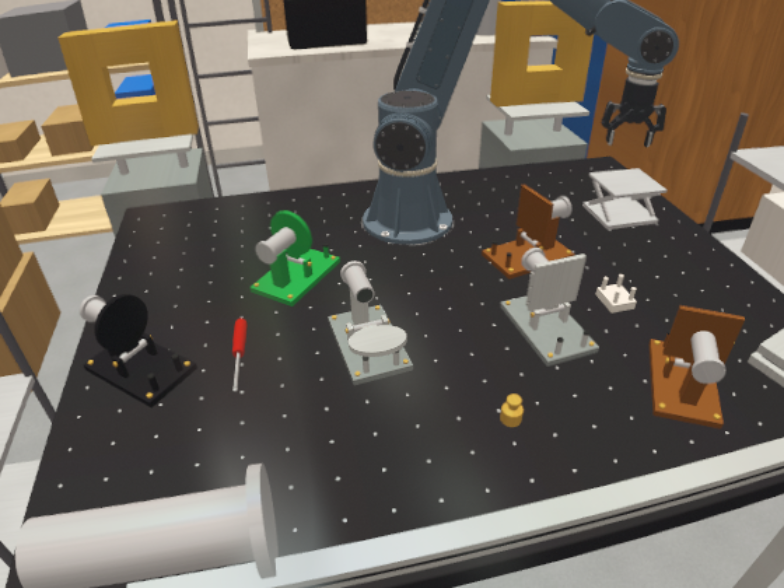

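View pics/top.png

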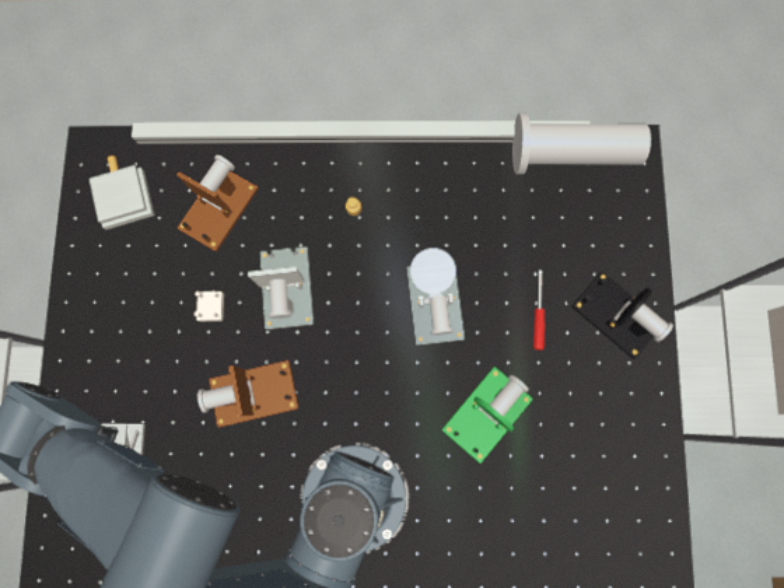

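The top view (784 px wide) shows the grey square mount, with its shutter upright, near (287,288). The grey round mount is near (436,297), with its disc folded down at (433,271). The weight is at (353,206), the pin block at (209,305) and the driver at (539,310). I'll measure both mounts from depth.

```bash
cat > h.py <<'E'
import numpy as np, cv2, pickle
def cloud(d, T=None):
    K=np.array([[d["fx"],0,d["cx"]],[0,d["fy"],d["cy"]],[0,0,1]])
    v,u=np.nonzero(d["depth"]>0)
    n=cv2.undistortPoints(np.c_[u,v].astype(float)[:,None],K,np.array(d["D"],float))[:,0]
    z=d["depth"][v,u]; P=np.c_[n*z[:,None],z,np.ones(len(z))]
    if T is None: T=np.linalg.inv(d["camera_from_world"])
    return (P@T.T)[:,:3], d["pixels"][v,u].astype(int), u, v
E
python3 - <<'E'
from h import *
C={}
for n in("scene","top"):
    C[n]=cloud(pickle.load(open(n+".pkl","rb")))
# bounding regions from top pixels (in 560 px)
P,c,u,v=C["top"]
def at(x,y):
    k=np.argmin((u-x/1.4)**2+(v-y/1.4)**2); return P[k]
for nm,xy in dict(sq=(287,310),rd=(436,310),disc=(433,271),weight=(353,206),pins=(209,305),drv=(539,310)).items(): print(nm,at(*xy).round(3))
for nm,xy in dict(sq=(287,288),rd=(436,297)).items():
    c0=at(*xy)[:2]; allp=[]
    for n in C:
        P_,c_,_,_=C[n]
        near=np.hypot(*(P_[:,:2]-c0).T)<0.17
        grey=(c_.max(1)-c_.min(1)<35)&(c_.min(1)>80)
        m=near&grey&(P_[:,2]>.009)&(P_[:,2]<.021)
        q=P_[m][:,:2]; 
        print(nm,n,len(q),P_[m][:,2].mean().round(4),cv2.minAreaRect((q*1000).astype(np.float32)))
        allp.append(q)
        hi=near&grey&(P_[:,2]>.045); print('  hi z pct',np.percentile(P_[hi][:,2],[5,50,95,99]).round(3))
    print(cv2.minAreaRect((np.vstack(allp)*1000).astype(np.float32)))
E
```

```text
sq [0.434 0.154 0.117]
rd [ 0.431 -0.191  0.142]
disc [ 0.536 -0.188  0.072]
weight [0.711 0.011 0.052]
pins [0.461 0.37  0.022]
drv [ 0.452 -0.452  0.026]
sq scene 1339 0.0144 ((510.6537780761719, 231.28256225585938), (202.3051300048828, 225.60353088378906), 5.059560775756836)
  hi z pct [0.055 0.123 0.174 0.176]
sq top 1024 0.0155 ((497.9812927246094, 230.92489624023438), (212.497314453125, 223.67965698242188), 6.0698747634887695)
  hi z pct [0.057 0.137 0.177 0.18 ]
((500.1284484863281, 230.21441650390625), (217.96641540527344, 226.36184692382812), 6.619415760040283)
rd scene 982 0.0148 ((475.6092224121094, -194.92713928222656), (204.54574584960938, 119.6651840209961), 6.982465744018555)
  hi z pct [0.054 0.079 0.14  0.144]
rd top 817 0.0157 ((495.34417724609375, -192.02496337890625), (250.8159942626953, 122.63575744628906), 6.177452564239502)
  hi z pct [0.06  0.078 0.142 0.146]
((495.34417724609375, -192.02496337890625), (250.8159942626953, 122.63575744628906), 6.177452564239502)
```

Run:
```python
from h import *
for nm,c0 in dict(sq=(.475,.175),rd=(.476,-.195)).items():
    for n in("scene","top"):
        P,c,_,_=cloud(pickle.load(open(n+".pkl","rb")))
        near=(abs(P[:,0]-c0[0])<.17)&(abs(P[:,1]-c0[1])<.12)
        grey=(c.max(1)-c.min(1)<35)&(c.min(1)>80)
        q=P[near&grey&(P[:,2]>.011)&(P[:,2]<.020)][:,:2]
        from scipy.spatial import cKDTree
        k=cKDTree(q).query_ball_point(q,.008,return_length=True); q=q[k>=np.median(k)*.35]
        (cx,cy),wh,a=cv2.minAreaRect((q*1000).astype(np.float32))
        print(nm,n,round(cx),round(cy),np.round(wh),round(a,1))
        t=np.deg2rad(7 if nm=='rd' else 4)
        L=(P-[*c0,0])@np.array([[np.cos(t),-np.sin(t),0],[np.sin(t),np.cos(t),0],[0,0,1]])
        if nm=='rd':
            m=near&grey&(L[:,0]>.02)&(P[:,2]>.05)&(P[:,2]<.11)
            A=np.c_[P[m][:,:2],np.ones(m.sum())]; s=np.linalg.lstsq(A,P[m][:,2],rcond=None)[0]
            print(' disc plane',s.round(3),'x',np.percentile(L[m][:,0],[1,99]).round(3),'z',np.percentile(P[m][:,2],[1,99]).round(3),'centre y',P[m][:,1].mean().round(3))
        else:
            m=near&grey&(P[:,2]>.15)
            print(' top edge x,y local',np.percentile(L[m],[2,50,98],axis=0).round(3).tolist(), cv2.minAreaRect((P[m][:,:2]*1000).astype(np.float32)))
```

```text
sq scene 514 179 [202. 122.] 6.7
 top edge x,y local [[0.035, -0.053, 0.151], [0.044, -0.001, 0.166], [0.048, 0.055, 0.177]] ((516.4113159179688, 179.29148864746094), (13.971034049987793, 110.98289489746094), 5.904806613922119)
sq top 508 181 [200. 121.] 6.5
 top edge x,y local [[0.03, -0.051, 0.151], [0.034, 0.002, 0.174], [0.042, 0.053, 0.18]] ((491.8134765625, 188.7327423095703), (89.42985534667969, 109.82403564453125), 61.229366302490234)
rd scene 476 -195 [202. 120.] 7.0
 disc plane [ 0.24   0.034 -0.05 ] x [0.022 0.119] z [0.062 0.089] centre y -0.187
rd top 468 -194 [197. 121.] 6.0
 disc plane [ 0.277  0.031 -0.069] x [0.021 0.111] z [0.06  0.091] centre y -0.186
```

```bash
cat >> h.py <<'E'
from scipy.spatial.transform import Rotation as Ro
SQ=(.511,.180,.115); RD=(.473,-.195,.117)
def quat(yaw,e):  # tool z = (-cos e,0,-sin e) in mount frame, tool y = mount y
    z=np.array([-np.cos(e),0,-np.sin(e)]); y=np.array([0,1.,0]); M=np.c_[np.cross(y,z),y,z]
    return (Ro.from_euler("z",yaw)*Ro.from_matrix(M)).as_quat()
def W(m,p): # mount -> world
    return Ro.from_euler("z",m[2]).apply(p)+[m[0],m[1],0]
def tcp(m,tip,e,oh=.022): # TCP for fingertip centre (mount frame)
    return W(m,np.array(tip)+oh*np.array([np.cos(e),0,np.sin(e)]))
E
python3 - <<'E'
from h import *
from cell import r, optics
for e in (20,30,40,50,60):
    E=np.deg2rad(e)
    for tip in ((.112,0,.05),(.2,0,.1),(.01,0,.15),(.05,0,.15)):
        q=r.inverse_kinematics(tcp(RD,tip,E),quat(RD[2],E)); print(e,tip,None if q is None else np.round(q,2))
r.set_gripper(0.0)
p=r.current_tool_pos(); r.move_linear([p[0],p[1],.36]) 
r.move_to([.44,-.195,.38],quat(.117,np.pi/2))
R0=Ro.from_quat(r.current_ee_rot()).as_matrix(); t=r.current_tool_pos()
d=optics.get_image("wrist"); d["R"]=R0; d["t"]=t; pickle.dump(d,open("w1.pkl","wb"))
cv2.imwrite("pics/w1.png",d["pixels"][...,::-1]); print(t,r.current_t(),r.current_contact_force(),d["mount"])
E
```

```text
20 (0.112, 0, 0.05) [-0.24  1.33  0.72 -0.43  2.25 -1.98]
20 (0.2, 0, 0.1) None
20 (0.01, 0, 0.15) [-0.28  1.    1.18 -0.44  2.12 -1.96]
20 (0.05, 0, 0.15) [-0.26  1.06  1.03 -0.45  2.19 -1.98]
30 (0.112, 0, 0.05) [-0.25  1.22  0.84 -0.36  2.07 -1.93]
30 (0.2, 0, 0.1) [-0.21  1.42  0.29 -0.43  2.41 -2.07]
30 (0.01, 0, 0.15) [-0.29  0.91  1.24 -0.39  1.97 -1.94]
30 (0.05, 0, 0.15) [-0.27  0.98  1.1  -0.38  2.04 -1.95]
40 (0.112, 0, 0.05) [-0.26  1.12  0.96 -0.3   1.88 -1.91]
40 (0.2, 0, 0.1) [-0.22  1.27  0.52 -0.31  2.18 -1.98]
40 (0.01, 0, 0.15) [-0.31  0.82  1.32 -0.33  1.81 -1.94]
40 (0.05, 0, 0.15) [-0.29  0.89  1.19 -0.32  1.88 -1.94]
50 (0.112, 0, 0.05) [-0.27  1.02  1.09 -0.25  1.68 -1.9 ]
50 (0.2, 0, 0.1) [-0.23  1.14  0.71 -0.24  1.95 -1.93]
50 (0.01, 0, 0.15) [-0.33  0.73  1.4  -0.28  1.65 -1.95]
50 (0.05, 0, 0.15) [-0.31  0.79  1.28 -0.27  1.71 -1.94]
60 (0.112, 0, 0.05) [-0.29  0.92  1.22 -0.2   1.48 -1.91]
60 (0.2, 0, 0.1) [-0.25  1.03  0.88 -0.18  1.73 -1.92]
60 (0.01, 0, 0.15) [-0.36  0.64  1.5  -0.23  1.48 -1.97]
60 (0.05, 0, 0.15) [-0.33  0.7   1.39 -0.22  1.54 -1.96]
[ 0.44020352 -0.19456522  0.37998095] 4.4833 [ 1.23853056  0.62860574 -0.7628915 ] [[ 3.73896537e-04 -9.62153415e-01 -2.72508101e-01  7.01229187e-02]
 [ 9.99999426e-01  8.60040352e-05  1.06839850e-03 -1.44853171e-03]
 [-1.00452647e-03 -2.72508344e-01  9.62152895e-01 -1.22011620e-01]
 [ 0.00000000e+00  0.00000000e+00  0.00000000e+00  1.00000000e+00]]
```

View pics/w1.png

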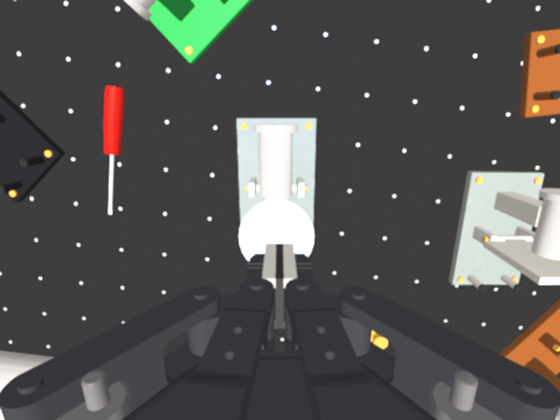

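The wrist view shows the round mount centred at column 276. Its robot-side edge is at row 119, its lugs at row 188 and its disc centre at about (276,235). I'll refine the mount pose from this depth image.

Run:
```python
from h import *
d=pickle.load(open("w1.pkl","rb"))
T=np.eye(4);T[:3,:3]=d["R"];T[:3,3]=d["t"]
P,c,u,v=cloud(d,T@d["mount"])
g=(c.max(1)-c.min(1)<40)&(c.min(1)>80)
box=(u>225)&(u<325)&(v<230)
m=g&box&(P[:,2]>.009)&(P[:,2]<.021)
Q=P[m]; print(m.sum(),Q[:,2].mean(),cv2.minAreaRect((Q[:,:2]*1000).astype(np.float32)))
L=Ro.from_euler("z",-RD[2]).apply(P-[RD[0],RD[1],0])
l=L[m]; print("x0 (want -.1)",np.percentile(l[:,0],1),"y",np.percentile(l[:,1],[1,99]))
for a,b in((-.1,-.06),(-.05,-.01),(0,.03)):
    s=l[(l[:,0]>a)&(l[:,0]<b)]; print(a,np.percentile(s[:,1],[1,99]).round(4))
m=(u>230)&(u<325)&(v>200)&(v<250)&(P[:,2]>.05)&(P[:,2]<.12)&(L[:,0]>.02); l=L[m]
print("disc y",np.percentile(l[:,1],[1,99]),"x",np.percentile(l[:,0],[1,99]),np.linalg.lstsq(np.c_[l[:,:2],np.ones(len(l))],l[:,2],rcond=None)[0])
m=(u>470)&(v>165)&(v<290)&g&(P[:,2]>.009)&(P[:,2]<.021);print("sq",cv2.minAreaRect((P[m][:,:2]*1000).astype(np.float32)),P[m][:,2].mean())
```

```text
3713 0.016117845635449612 ((458.9757385253906, -197.33157348632812), (171.4976043701172, 120.13748931884766), 6.796638011932373)
x0 (want -.1) -0.09859044132829554 y [-0.06000208  0.05871492]
-0.1 [-0.0599  0.0583]
-0.05 [-0.0597  0.0586]
0 [-0.0599  0.0591]
disc y [-0.05214216  0.05132251] x [0.02073391 0.08348717] [0.28140242 0.00121276 0.0565914 ]
sq ((510.50457763671875, 180.61334228515625), (201.66958618164062, 119.2607192993164), 7.381639003753662) 0.016517109633958284
```

```bash
sed -i 's/^SQ=.*/SQ=(.5105,.1805,.117); RD=(.474,-.1955,.117)/' h.py
python3 - <<'E'
from h import *
from cell import r, optics
E=np.deg2rad(35); q=quat(RD[2],E)
r.move_to(tcp(RD,(.19,0,.23),E),q)
r.move_linear(tcp(RD,(.165,0,.046),E),vel=.12)
r.sleep(.3); print(r.current_t(),r.current_contact_force())
r.move_linear(tcp(RD,(.113,0,.046),E),vel=.1)
r.sleep(.3); F0=r.current_contact_force(); print(r.current_t(),F0,r.current_tool_pos())
pickle.dump(F0,open("F0.pkl","wb"))
d=optics.get_image("scene"); cv2.imwrite("pics/s2.png",cv2.resize(d["pixels"][150:320,180:450,::-1],None,fx=2.9,fy=2.9,interpolation=cv2.INTER_CUBIC))
E
```

```text
7.85 [ 0.08556539  0.01408221 -0.27604297]
8.8167 [-0.48309827  0.14135264  0.73787078] [ 0.60431249 -0.18010944  0.05840478]
```

View pics/s2.png

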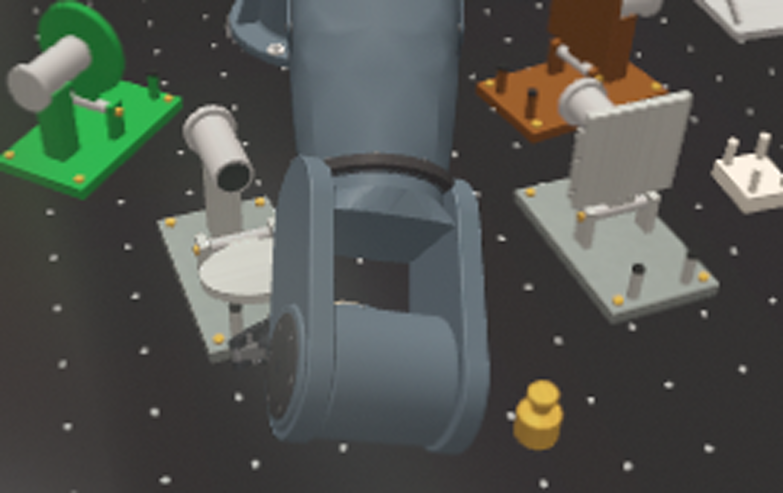

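Run:
```python
from h import *
from cell import r, optics
E=np.deg2rad(35); R=.105; F0=pickle.load(open("F0.pkl","rb"))
def tip(th): 
    c=np.array([R*np.sin(th)+.005*np.cos(th),0,.05+R*np.cos(th)-.005*np.sin(th)])
    return c-.011*np.array([-np.sin(E),0,np.cos(E)])
def F(): return np.array(r.current_contact_force())-F0
out=[]
for th in list(np.arange(1.31,.12,-.1))+list(np.arange(.12,-.12,-.015)):
    r.move_linear(tcp(RD,tip(th),E),vel=.07 if th>.13 else .03)
    f=F(); out.append((round(th,3),*f.round(1)))
    if np.linalg.norm(f)>(10 if th>.15 else 6.5): break
print(*out,sep="\n"); print(r.current_t(),r.current_tool_pos())
d=optics.get_image("scene");pickle.dump(d,open("s3.pkl","wb")); cv2.imwrite("pics/s3.png",cv2.resize(d["pixels"][130:300,180:450,::-1],None,fx=2.9,fy=2.9,interpolation=cv2.INTER_CUBIC))
```

```text
(np.float64(1.31), np.float64(0.0), np.float64(0.2), np.float64(0.1))
(np.float64(1.21), np.float64(0.2), np.float64(-0.6), np.float64(-0.7))
(np.float64(1.11), np.float64(0.7), np.float64(-0.6), np.float64(-0.1))
(np.float64(1.01), np.float64(1.0), np.float64(-0.3), np.float64(-1.1))
(np.float64(0.91), np.float64(1.1), np.float64(-0.7), np.float64(-0.0))
(np.float64(0.81), np.float64(0.7), np.float64(0.2), np.float64(-1.3))
(np.float64(0.71), np.float64(-0.2), np.float64(-0.9), np.float64(-1.6))
(np.float64(0.61), np.float64(0.9), np.float64(-0.8), np.float64(0.0))
(np.float64(0.51), np.float64(1.4), np.float64(-0.3), np.float64(-1.0))
(np.float64(0.41), np.float64(0.8), np.float64(-0.4), np.float64(-0.2))
(np.float64(0.31), np.float64(0.1), np.float64(-0.3), np.float64(-0.9))
(np.float64(0.21), np.float64(0.6), np.float64(-0.6), np.float64(-1.1))
(np.float64(0.12), np.float64(0.1), np.float64(-0.2), np.float64(-0.7))
(np.float64(0.105), np.float64(2.1), np.float64(-1.1), np.float64(-0.6))
(np.float64(0.09), np.float64(1.3), np.float64(-0.0), np.float64(-0.8))
(np.float64(0.075), np.float64(2.1), np.float64(0.0), np.float64(0.3))
(np.float64(0.06), np.float64(1.9), np.float64(-0.5), np.float64(-0.5))
(np.float64(0.045), np.float64(0.6), np.float64(-0.3), np.float64(-0.9))
(np.float64(0.03), np.float64(0.3), np.float64(-0.3), np.float64(0.2))
(np.float64(0.015), np.float64(1.6), np.float64(0.2), np.float64(-0.2))
(np.float64(0.0), np.float64(1.4), np.float64(0.6), np.float64(0.0))
(np.float64(-0.015), np.float64(0.6), np.float64(-0.8), np.float64(-0.1))
(np.float64(-0.03), np.float64(10.2), np.float64(1.4), np.float64(0.2))
15.5333 [ 0.50086163 -0.19236661  0.15878256]
```

View pics/s3.png

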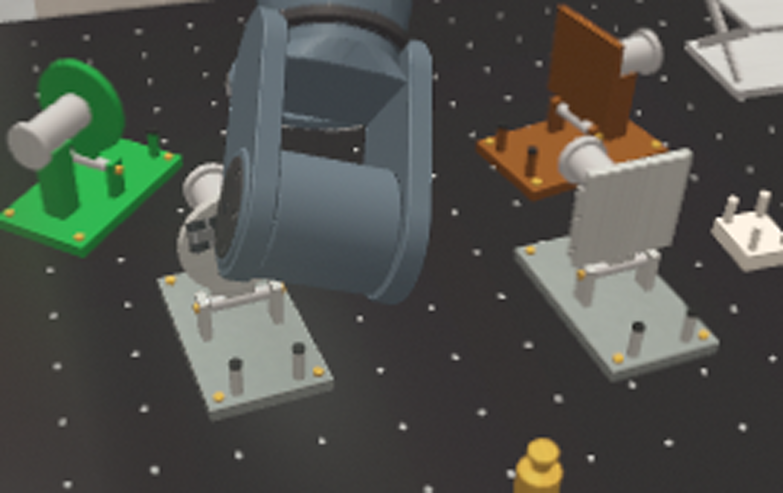

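The round disc now stands against its tube, and the force rose to 10 N at the stop. Next I retreat and check that it is fully up and its mount hasn't moved, then hover behind the square shutter.

Run:
```python
from h import *
from cell import r, optics
E=np.deg2rad(35)
p=np.array(r.current_tool_pos()); b=Ro.from_euler("z",RD[2]).apply([.08,0,.02])
r.move_linear(p+b,vel=.12); r.move_linear(p+b+[0,0,.17],vel=.2)
r.move_to(tcp(SQ,(-.045,0,.30),np.pi/2),quat(SQ[2],np.pi/2)); print(r.current_t())
out=[]
for n in("scene","top"):
    d=optics.get_image(n); pickle.dump(d,open(n+"4.pkl","wb"))
    P,c,u,v=cloud(d); 
    for nm,m in(("RD",RD),("SQ",SQ)):
        L=Ro.from_euler("z",-m[2]).apply(P-[m[0],m[1],0])
        g=(c.max(1)-c.min(1)<40)&(c.min(1)>80)&(abs(L[:,1])<.08)&(abs(L[:,0])<.12)
        pl=L[g&(L[:,2]>.011)&(L[:,2]<.02)]
        if len(pl)>50: print(nm,n,"plate",len(pl),np.percentile(pl,[.5,99.5],axis=0).round(4)[:,:2].tolist())
        f=g&(L[:,0]>-.007)&(abs(L[:,0])<.05)&(abs(L[:,1])<.05)&(L[:,2]>.075)&(L[:,2]<.178)
        if f.sum()>30: print("   face x=a z+b",np.polyfit(L[f][:,2],L[f][:,0],1).round(4),f.sum(),"ztop",L[f][:,2].max().round(3))
    if n=="scene": cv2.imwrite("pics/s4.png",cv2.resize(d["pixels"][110:310,170:450,::-1],None,fx=2.8,fy=2.8,interpolation=cv2.INTER_CUBIC))
```

```text
18.8333
RD scene plate 1414 [[-0.094, -0.0588], [0.1017, 0.0603]]
   face x=a z+b [-0.0167  0.0068] 1020 ztop 0.176
SQ scene plate 1261 [[-0.0952, -0.0618], [0.103, 0.0583]]
   face x=a z+b [0.0012 0.0075] 930 ztop 0.178
RD top plate 1007 [[-0.1025, -0.0576], [0.0962, 0.0613]]
   face x=a z+b [ 0.0634 -0.0132] 106 ztop 0.178
SQ top plate 680 [[-0.1008, -0.0596], [0.0976, 0.0423]]
   face x=a z+b [ 0.0509 -0.0105] 124 ztop 0.178
```

View pics/s4.png

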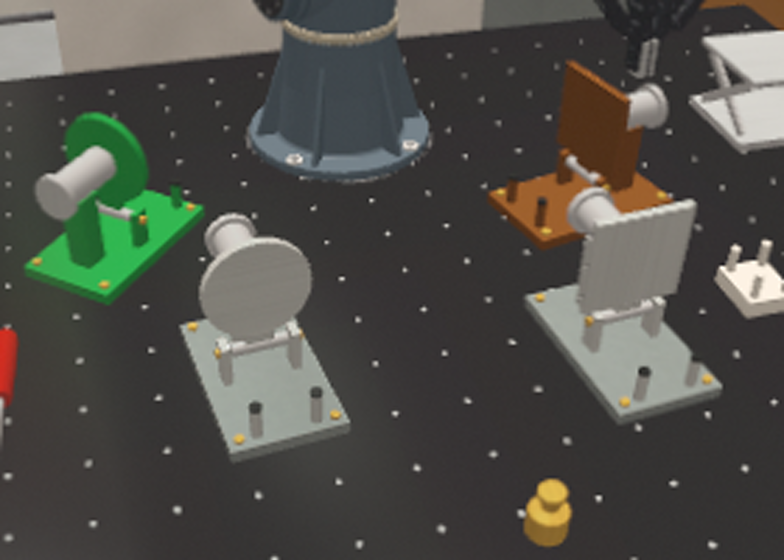

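Run:
```python
from h import *
from cell import r, optics
E=np.pi/2; R=.107
def tip(th): return np.array([R*np.sin(th)-.005*np.cos(th)-.011,0,.05+R*np.cos(th)+.005*np.sin(th)])
r.move_linear(tcp(SQ,(-.045,0,.157),E),vel=.15); r.sleep(.3)
F0=np.mean([r.current_contact_force() for _ in range(5)],axis=0)
out=[]
for th in [-.12,-.05,0]+list(np.arange(.1,1.41,.1))+list(np.arange(1.415,1.62,.015)):
    if th<=0: t=np.array([R*th-.016,0,.157])
    else: t=tip(th)
    r.move_linear(tcp(SQ,t,E),vel=.07 if th<1.41 else .03)
    f=np.array(r.current_contact_force())-F0; out.append((round(float(th),3),*map(float,f.round(1))))
    if np.linalg.norm(f)>(11 if th<1.35 else 8): break
print(*out,sep="\n"); print(r.current_t(),r.current_tool_pos())
```

```text
(-0.12, -0.3, 0.4, 0.9)
(-0.05, -0.3, -0.0, 0.3)
(0.0, -0.1, -0.3, 0.0)
(0.1, 0.0, -0.3, -0.1)
(0.2, -0.6, -0.2, 1.2)
(0.3, -1.1, 1.0, 1.5)
(0.4, -1.3, 0.4, 0.1)
(0.5, -0.9, -0.9, 0.1)
(0.6, -1.6, 0.2, 0.7)
(0.7, -0.4, -0.2, 0.2)
(0.8, -0.7, 0.2, -0.1)
(0.9, -0.5, 0.1, 0.9)
(1.0, -1.0, 0.0, 1.0)
(1.1, -0.8, -0.6, 0.5)
(1.2, -1.1, -0.9, 0.1)
(1.3, -0.8, 0.4, 0.8)
(1.4, -0.6, -0.1, 0.5)
(1.415, -0.9, 0.3, 0.3)
(1.43, -0.3, 0.0, 0.2)
(1.445, -0.4, -0.0, 0.6)
(1.46, -0.5, 0.8, 0.9)
(1.475, -0.3, -0.3, -0.4)
(1.49, -3.6, 0.2, 6.2)
(1.505, -9.1, -2.6, 20.3)
27.175 [0.60528804 0.19169667 0.08579949]
```

Run:
```python
from h import *
from cell import r, optics
p=np.array(r.current_tool_pos()); r.move_linear(p+[0,0,.2],vel=.15)
r.move_to([.35,.19,.40],quat(SQ[2],np.pi/2)); r.sleep(.3); print(r.current_t())
for n in("scene","top"):
    d=optics.get_image(n); P,c,u,v=cloud(d)
    for nm,m in(("RD",RD),("SQ",SQ)):
        L=Ro.from_euler("z",-m[2]).apply(P-[m[0],m[1],0])
        g=(c.max(1)-c.min(1)<40)&(c.min(1)>80)&(abs(L[:,1])<.08)&(abs(L[:,0])<.13)
        pl=L[g&(L[:,2]>.011)&(L[:,2]<.02)]; print(nm,n,"plate",np.percentile(pl,[.5,99.5],axis=0).round(4)[:,:2].tolist())
        if nm=="RD":
            f=g&(L[:,0]>-.007)&(abs(L[:,0])<.05)&(abs(L[:,1])<.05)&(L[:,2]>.075)&(L[:,2]<.178); print("  face",np.polyfit(L[f][:,2],L[f][:,0],1).round(4))
        else:
            f=g&(L[:,0]>.025)&(L[:,0]<.12)&(abs(L[:,1])<.05)&(L[:,2]>.045); print("  lid z=a x+b",np.polyfit(L[f][:,0],L[f][:,2],1).round(4),L[f][:,2].mean().round(4))
    if n=="scene": cv2.imwrite("pics/s5.png",cv2.resize(d["pixels"][110:310,170:450,::-1],None,fx=2.8,fy=2.8,interpolation=cv2.INTER_CUBIC))
```

```text
30.05
RD scene plate [[-0.0938, -0.0587], [0.1021, 0.0605]]
  face [-0.018   0.0071]
SQ scene plate [[-0.0955, -0.0622], [0.1031, 0.0568]]
  lid z=a x+b [0.084  0.0547] 0.0609
RD top plate [[-0.1029, -0.0578], [0.0965, 0.0611]]
  face [ 0.0639 -0.0133]
SQ top plate [[-0.1016, -0.0596], [0.0913, 0.0609]]
  lid z=a x+b [0.0781 0.057 ] 0.0626
```

View pics/s5.png

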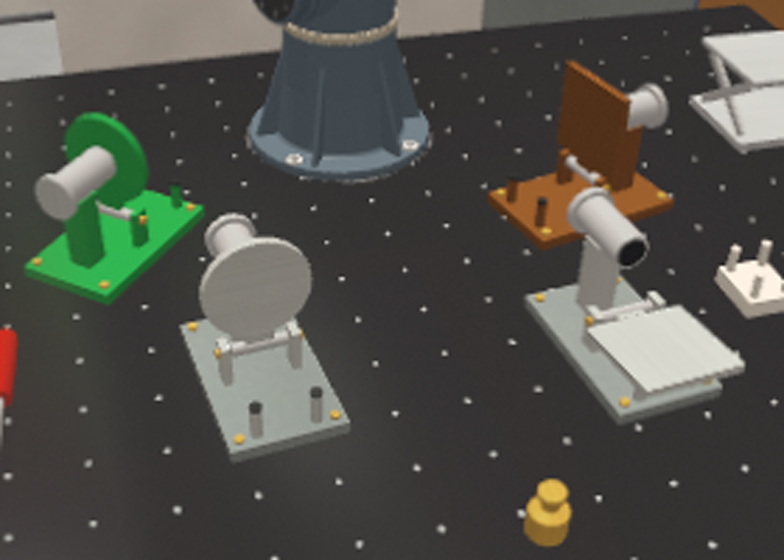

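The square shutter lies on its pegs: its slope of 0.08 to 0.09 matches 1.48 rad. The round shutter is upright, and neither mount has moved.

```bash
python3 -c "
from cell import r
print(r.hand_in())"
```

```text
the job is handed in; nothing more can be done
None
```

The job is handed in: the round shutter was stood upright against its tube first, then the square shutter was pushed down onto its rest pegs; neither mount moved measurably, and it took about 30 s.

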